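# Make up two jewellery-class kits

### The arm

A 6-joint arm with a two-finger parallel gripper is mounted at the origin on the work surface. World frame = base frame: x ahead of the robot, y to its left, z up, the work surface at z = 0. Lengths are in mm, angles in rad, forces in N, time in s.
With the tool pointing down it reaches from about 350 to 975 mm from the base axis. Payload 7.1 kg.
Tool frame: the origin (TCP) lies midway between the tips of the shut fingers; the grasp point (between the pads) lies 19 mm behind it (ctrl.grip_depth is the distance from the TCP to the grasp point, in mm); z points along the fingers, y is the line along which they close (so a half turn about z gives the same grasp; the last joint's range is limited). The gripper opens to 88 mm and grips with 3 to 60 N. Pads are 20 mm wide; open, the fingers measure 115 mm over their backs; the gripper's body (75 mm by 178 mm) begins 61 mm behind the grasp point.
Start: joints at [-1.143, 0.423, 1.63, -0, 1.089, -0.019], TCP at [270.066, -563.622, 222.675] pointing down, gripper open.
Joint ranges: [-3, 3], [-0.9, 2.11], [0.09, 2.58], [-1.31, 4.45], [0.11, 2.69], [-2.54, 2.54]. Speed limits (rad/s): [2.39, 2.39, 3.01, 3.14, 3.14, 3.14].

### API

Orientations are given as a rotation vector (axis times angle).
In Python, from workcell import ctrl, cams gives the robot as it stands.
- The arm moves only by the tool move_arm, never from a script. Its argument "steps" is a list of rows, each a list of 3 entries, a list of its own where there are three numbers: the shift along the tool's x, y, z in units of 25 mm (1.0 is 25 mm), then the turn about the tool's z in units of 5 degrees (1.0 is 5 degrees), then the closure, from 0 (fully open) to 1 (shut). A call has 1 to 20 rows; each row shifts and turns the commanded pose from where the row before left it, along the tool's axes as they then stand; what a row does not reach is not made up. A row lasts 1/12 s, in which the tool goes at most 41.7 mm and 7.16 degrees, less where a joint would pass 70% of its speed; a pose out of reach is approached as far as the arm can. A call is refused whole if a number of a shift passes 1 or a number of a turn 1, either way. A call with a gripper value outside its range is refused whole. The fingers move at their own pace and stop on an object; the grip force is fixed at half the most. Time passes only in rows, so rows that do not move let the fingers close. It gives the time, the measured TCP pose, the force, the opening and the grip force at its end, in the units of the state.
- ctrl.get_obs(): the state, without advancing time (a new reading comes with each control period).
- cams.get_image(name): name is "side" or "top"; returns a dict with "image" (420x560x3 uint8, red, green, blue), "camera_matrix" (3x3 intrinsics, pixels), "k1" (the pictures are not rectified: a ray, as slopes to the right and down, at radius r is drawn at 1 + k1 r^2 times it, then the intrinsics apply), "xyz" and "rotation" of the camera in the world. Camera axes: x right, y down, z forward; pixel columns grow to the right and rows downward; lengths in mm; the calibration is good to about 2 mm. A picture is of the moment at which its call begins. There is no depth.
- ctrl.close_job(): hands the job in; it is judged then, once.
Trained networks look in the newest picture that a camera, given by its name, has taken for a name from the list of things; names that differ only in an ending like _2 or _b are one class to them, and where a whole thing is asked for, a point or a joint stands for the part that bears it (a point fixed in the world has none). Each returns a list of dicts, best first, with "p" (0 to 1); they miss things now and then, are a little off and sometimes report something else, mostly with a low value. They report only what shows in the picture. A call takes as long as a camera call. They do not tell look-alikes from the thing itself.
- cams.boxes_of(camera, thing): "rect" ([centre column, centre row, width, height] in pixels, round what is visible of it).
- cams.cut_out(camera, thing): "pixels" (420x560 bool, what is visible of it) and "rect" ([centre column, centre row, width, height] in pixels, round what is visible of it).
The state is a dict: "t": time; "qpos": joint angles; "qvel": joint speeds; "joint_torque": joint torques, N m; "ee_pos": TCP position; "orientation": TCP orientation; "ft_force": force on the tool from outside, world axes, zero at the start; "moment": the same for the moment, N m; "width": finger opening in mm; "grasp_force": force on a finger pad.
Only numpy, scipy, OpenCV 4.12 (cv2) and the standard library are available. Lean on these libraries where they do the work, as an engineer would, in place of code of your own. Each camera call takes 0.05 s, during which the arm holds its last target. There are 200 camera calls.

### The job

Make up the two jewellery-class kits: the tub with the yellow cards gets the reel of black cord, the lilac bead jar and the purple-handled pliers; the tub with the pink cards gets the reel of copper wire and the red-handled cutters. Place each thing flat on the cards inside its tub, side by side and not on top of one another, the same way up as it lies now; the card piles vary in height, so lower each thing until it touches and do not drop it. Leave the green bead jar, the mug and the glue bottle standing where they are.

Things in the scene. Friction and masses are not known exactly. Their poses are not given: they have to be found in the camera images.
- tub_yellow: White open tub, fixed, 172 x 228 mm (x, y), 45 mm high, walls and floor 4 mm, 4 mm lip outside the rim. Origin: centre of its underside; z up; yaw within 7 degrees of the table's. A firm flat pile of yellow cards (148 x 210 mm) is centred in it. The pile's top is 10 to 26 mm above the table, different in each tub and each time, not reported: feel for it.
- tub_pink: White open tub, fixed, 172 x 228 mm (x, y), 45 mm high, walls and floor 4 mm, 4 mm lip outside the rim. Origin: centre of its underside; z up; yaw within 7 degrees of the table's. A firm flat pile of pink cards (148 x 210 mm) is centred in it. The pile's top is 10 to 26 mm above the table, different in each tub and each time, not reported: feel for it.
- cord_spool: Small reel of black cord on a white plastic spool with a black ring showing on top around a white hub; stands on its flange. Flanges 50 mm in diameter, 28 mm high. Origin: centre of its underside, z up along its axis. About 60 g.
- wire_spool: Small reel of copper wire on a white plastic spool with a copper ring showing on top around a white hub; stands on its flange. Flanges 50 mm in diameter, 28 mm high. Origin: centre of its underside, z up along its axis. About 130 g.
- lilac_jar: Lilac glass bead jar with a lilac screw lid and lilac beads inside, upright; straight cylinder 44 mm in diameter, 50 mm high. Origin: centre of its underside, z up. About 100 g.
- purple_pliers: Jewellery pliers with purple handles and slim straight jaws, lying flat, 11 mm thick, about 75 g. Origin: on the underside below the pivot; x to the jaws (tip 43 mm ahead), y across, z up. At the pivot a steel block with flat parallel sides, 24 mm long (x), 20 mm wide (y): grip it across y. The purple handles reach 85 mm back, 46 mm wide over both.
- red_cutters: Side cutters with red handles and short broad jaws, lying flat, 11 mm thick, about 75 g. Origin: on the underside below the pivot; x to the jaws (tip 39 mm ahead), y across, z up. At the pivot a steel block with flat parallel sides, 24 mm long (x), 20 mm wide (y): grip it across y. The red handles reach 85 mm back, 46 mm wide over both.
- green_jar: Green glass bead jar with a green screw lid and green beads inside, upright; straight cylinder 44 mm in diameter, 50 mm high. Origin: centre of its underside, z up. About 100 g. Not part of either kit.
- mug: White empty ceramic mug, 84 mm in diameter, 92 mm high, handle at +y; origin: centre of its underside. Not part of either kit.
- glue: White glue bottle with a red cap and a yellow band, 42 mm in diameter, 115 mm high; origin: centre of its underside. Not part of either kit.
There are look-alikes about, which are no part of the job. What is meant by the red_cutters is not turquoise, and is the larger of those in its own colour.

How it is judged (in metres and radians):
At the end, for the whole second after the job is handed in: All five things are in their tubs: origins within 70 mm (x) and 100 mm (y) of the tub's centre, 5 to 32 mm above its underside, upright or flat within 0.15 rad, at rest, none pressing on another (under 0.3 N); green jar, mug and glue upright, within 30 mm of their start (x of cord_spool in the frame of tub_yellow between -0.07 and 0.07 m and y of cord_spool in the frame of tub_yellow between -0.1 and 0.1 m and z of cord_spool in the frame of tub_yellow between 0.005 and 0.032 m and angle between each of cord_spool, lilac_jar, purple_pliers, wire_spool, red_cutters's own z axis and vertical below 0.15 rad and linear speed of each of cord_spool, lilac_jar, purple_pliers, wire_spool, red_cutters below 0.02 m/s and angular speed of each of cord_spool, lilac_jar, purple_pliers, wire_spool, red_cutters below 0.2 rad/s and x of lilac_jar in the frame of tub_yellow between -0.07 and 0.07 m and y of lilac_jar in the frame of tub_yellow between -0.1 and 0.1 m and z of lilac_jar in the frame of tub_yellow between 0.005 and 0.032 m and x of purple_pliers in the frame of tub_yellow between -0.07 and 0.07 m and y of purple_pliers in the frame of tub_yellow between -0.1 and 0.1 m and z of purple_pliers in the frame of tub_yellow between 0.005 and 0.032 m and x of wire_spool in the frame of tub_pink between -0.07 and 0.07 m and y of wire_spool in the frame of tub_pink between -0.1 and 0.1 m and z of wire_spool in the frame of tub_pink between 0.005 and 0.032 m and x of red_cutters in the frame of tub_pink between -0.07 and 0.07 m and y of red_cutters in the frame of tub_pink between -0.1 and 0.1 m and z of red_cutters in the frame of tub_pink between 0.005 and 0.032 m and contact force between cord_spool and lilac_jar below 0.3 N and contact force between each of cord_spool, lilac_jar and purple_pliers below 0.3 N and contact force between wire_spool and red_cutters below 0.3 N and distance of each of green_jar, mug, glue from where it was at the start of the episode below 0.03 m and angle between each of green_jar, mug, glue's own z axis and vertical below 0.2 rad); the robot touches nothing.
It fails at once if the green bead jar is knocked over or shifted by more than 3 cm (distance of green_jar from where it was at the start of the episode above 0.03 m or angle between green_jar's own z axis and vertical above 0.35 rad).
It fails at once if the mug is knocked over or shifted by more than 3 cm (distance of mug from where it was at the start of the episode above 0.03 m or angle between mug's own z axis and vertical above 0.35 rad).
It fails at once if the glue bottle is knocked over or shifted by more than 3 cm (distance of glue from where it was at the start of the episode above 0.03 m or angle between glue's own z axis and vertical above 0.35 rad).
It fails at once if a kit item is dropped (falls faster than 0.5 m/s, about 13 mm of free fall, with no finger on it) ((linear speed of cord_spool above 0.5 m/s and contact force between the fingers and cord_spool below 0.02 N) or (linear speed of lilac_jar above 0.5 m/s and contact force between the fingers and lilac_jar below 0.02 N) or (linear speed of purple_pliers above 0.5 m/s and contact force between the fingers and purple_pliers below 0.02 N) or (linear speed of wire_spool above 0.5 m/s and contact force between the fingers and wire_spool below 0.02 N) or (linear speed of red_cutters above 0.5 m/s and contact force between the fingers and red_cutters below 0.02 N)).
It also fails if it takes over 128 s, if anything falls off the work surface, if the arm or the gripper's body presses on something with over 40 N, if the wrist force passes 120 N, or if a joint passes its speed limit or range.

## Working session

There is one attempt and no reset: what is moved stays moved. The work goes in short steps, Python scripts to look and compute and a tool call to move; the robot and the scene stay as the last step left them, time stands still between calls to the robot, and variables do not carry over. Pictures are saved under pics/ and viewed, at most 14 in all, crops included, and the job is handed in when it is done.

Besides the shell and the picture viewer there is one more tool, called after ">>>" in YAML: its name, and indented under it one key for each argument. move_arm: Moves the arm, as the interface text tells. Its arguments: {"type":"object","properties":{"steps":{"type":"array"}},"required":["steps"]}

```bash
mkdir -p pics
cat > h.py <<'E'
import numpy as np, cv2
from workcell import ctrl, cams
def ray(im,u,v):
    K=np.array(im["camera_matrix"]);k=im["k1"]
    p=cv2.undistortPoints(np.array([[[u,v]]],float),K,np.array([k,0,0,0,0.]))[0,0]
    return np.array(im["xyz"],float),np.array(im["rotation"])@np.array([p[0],p[1],1])
def at(im,u,v,z):
    o,d=ray(im,u,v); return (o+d*(z-o[2])/d[2])[:2]
E
python3 - <<'E'
from h import *
for c in("top","side"):
    im=cams.get_image(c); cv2.imwrite(f"pics/{c}0.png",im["image"][:,:,::-1]); print(c,im["xyz"],np.round(im["rotation"],3).tolist(),im["camera_matrix"],im["k1"])
    H=dict(tub_yellow=45,tub_pink=45,cord_spool=28,wire_spool=28,lilac_jar=50,purple_pliers=11,red_cutters=11,green_jar=50,mug=92,glue=115)
    for n,h in H.items():
        for d in cams.boxes_of(c,n):
            if d["p"]>.2: print(n,round(d["p"],2),np.round(d["rect"]),np.round(at(im,*d["rect"][:2],h if c=="top" else h/2)))
print(ctrl.get_obs())
E
```

```text
top [ 376.9951453     8.60795851 1131.02517628] [-2.188, 2.136, -0.14] [[388.63841121   0.         280.91205343]
 [  0.         388.63841121 208.74157448]
 [  0.           0.           1.        ]] 0.021032843171026317Traceback (most recent call last):
  File "<stdin>", line 7, in <module>
  File "h.py", line 8, in at
    o,d=ray(im,u,v); return (o+d*(z-o[2])/d[2])[:2]
                                          ~^^^
IndexError: invalid index to scalar variable.
```

```bash
sed -i 's/np.array(im\["rotation"\])@/cv2.Rodrigues(np.array(im["rotation"],float))[0]@/' h.py
python3 - <<'E'
from h import *
for c in("top","side"):
    im=cams.get_image(c); cv2.imwrite(f"pics/{c}0.png",cv2.resize(im["image"][:,:,::-1],(800,600),interpolation=cv2.INTER_CUBIC)); print(c,im["xyz"],im["rotation"],im["camera_matrix"][0],im["k1"])
    H=dict(tub_yellow=45,tub_pink=45,cord_spool=28,wire_spool=28,lilac_jar=50,purple_pliers=11,red_cutters=11,green_jar=50,mug=92,glue=115)
    for n,h in H.items():
        for d in cams.boxes_of(c,n):
            if d["p"]>.2: print(n,round(d["p"],2),np.round(d["rect"]),np.round(at(im,*d["rect"][:2],h if c=="top" else h/2)))
print(ctrl.get_obs())
E
```

```text
top [ 376.9951453     8.60795851 1131.02517628] [-2.18759524  2.13580427 -0.13997613] [388.63841121   0.         280.91205343] 0.021032843171026317
tub_yellow 0.55 [337. 173.  85.  70.] [ 616. -155.]
tub_pink 0.73 [237. 169.  88.  69.] [620. 130.]
tub_pink 0.49 [338. 172.  84.  74.] [ 621. -158.]
tub_pink 0.22 [175. 239.  20.  14.] [419. 295.]
cord_spool 0.65 [244. 237.  18.  17.] [430. 104.]
wire_spool 0.56 [312. 237.  19.  17.] [433. -87.]
lilac_jar 0.75 [419. 190.  21.  18.] [ 573. -386.]
purple_pliers 0.54 [141. 174.  20.  41.] [607. 411.]
red_cutters 0.78 [389. 228.  20.  42.] [ 465. -312.]
red_cutters 0.67 [410. 278.  14.  36.] [ 327. -368.]
red_cutters 0.63 [409. 150.  35.  11.] [ 699. -373.]
green_jar 0.51 [176. 238.  21.  11.] [420. 290.]
mug 0.76 [467. 243.  52.  43.] [ 424. -494.]
mug 0.33 [106. 224.  24.  14.] [452. 467.]
glue 0.72 [103. 224.  25.  16.] [451. 463.]
side [-115.0486175  -812.69300964  695.83568128] [-2.05570269  0.69469982 -0.36941344] [429.7452013    0.         290.39199869] -0.07050892733538706
tub_yellow 0.68 [250. 203.  20.  16.] [418.  90.]
tub_yellow 
[... 715 characters left out ...]
3.  13.  34.] [452. 487.]
{'t': 1.2, 'qpos': array([-1.14300176e+00,  4.23074397e-01,  1.62987575e+00,  3.42194435e-06,
        1.08857451e+00, -1.90064516e-02]), 'qvel': array([-0.00138029, -0.0006333 , -0.00036896,  0.00149159, -0.00044646,
       -0.00148081]), 'joint_torque': array([ 1.91286643e-03, -5.44575512e+01, -2.74039418e+01,  6.43834239e-02,
        1.67769869e-02, -1.54829809e-05]), 'ee_pos': array([ 270.07573263, -563.64428754,  222.70060596]), 'orientation': array([3.06345941e+00, 6.95993075e-01, 2.63413075e-05]), 'ft_force': array([-0.14333896,  0.29603525,  0.65842401]), 'moment': array([-0.01400718, -0.00368163, -0.00620059]), 'grasp_force': 0.0, 'width': 87.83399546078425}
```

View pics/top0.png

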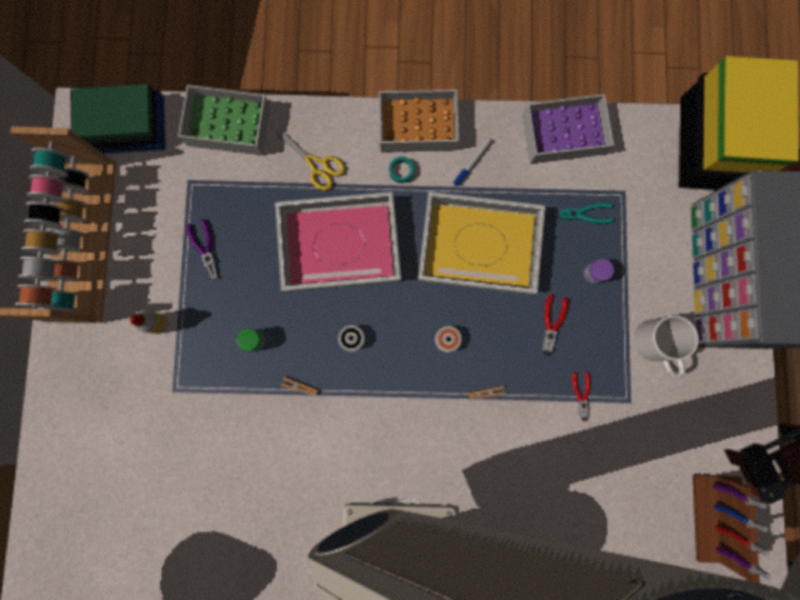

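View pics/side0.png

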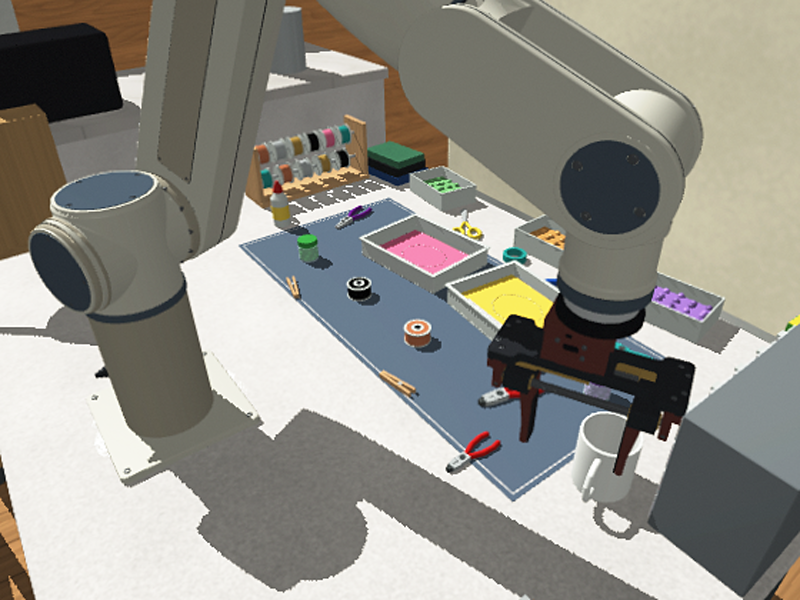

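Top view (800 px scale):
- Large red cutters at (555,322), jaws down.
- Look-alikes for the cutters: small red cutters at (583,393) and turquoise pliers at (588,213).
- Purple pliers at (202,248). The pliers on the wall board at about (735,495) are decoys.
- Lilac jar at (600,270), green jar at (248,340), cord reel at (350,338), copper reel at (448,338).
- The reels in the left-hand rack (45,160–295) are decoys.
- Mug at (667,340), glue at (147,320).

By the description, the cutters are the larger red pair at (555,322).

```bash
cat >> h.py <<'E'
from scipy.optimize import least_squares
def proj(im,P):
    R=cv2.Rodrigues(np.array(im["rotation"],float))[0]; X=(np.atleast_2d(P)-im["xyz"])@R
    return cv2.projectPoints(X,np.zeros(3),np.zeros(3),np.array(im["camera_matrix"]),np.array([im["k1"],0,0,0,0.]))[0][:,0]
def cyl(ims,recs,r,h,g):
    t=np.linspace(0,2*np.pi,40)
    def f(p):
        P=np.vstack([np.c_[p[0]+r*np.cos(t),p[1]+r*np.sin(t),0*t+z] for z in(0,h)]); e=[]
        for im,b in zip(ims,recs):
            q=proj(im,P); e+=list((q.max(0)+q.min(0))/2-b[:2])
        return e
    s=least_squares(f,g); return s.x,np.abs(s.fun).max()
def plier(im,m,z=6):
    m=cv2.morphologyEx(m.astype(np.uint8),cv2.MORPH_OPEN,np.ones((1,1)))
    v,u=np.nonzero(m); P=np.array([at(im,a,b,z) for a,b in zip(u,v)])
    (c,s,a)=cv2.minAreaRect(P.astype(np.float32)); return c,s,a,P
E
python3 - <<'E'
from h import *
T=cams.get_image("top");S=cams.get_image("side")
for n,r,h,g in(("cord_spool",25,28,(430,104)),("wire_spool",25,28,(433,-87)),("lilac_jar",22,50,(565,-386)),("green_jar",22,50,(420,290))):
    a=cams.cut_out("top",n)[0];b=cams.cut_out("side",n)[0]
    print(n,np.round(a["rect"]),np.round(b["rect"]),*[(np.round(x,1),round(e,1)) for x,e in(cyl([T],[a["rect"]],r,h,g),cyl([S],[b["rect"]],r,h,g),cyl([T,S],[a["rect"],b["rect"]],r,h,g))])
for n in("tub_yellow","tub_pink","purple_pliers","red_cutters"):
    for d in cams.cut_out("top",n)[:3]:
        if d["p"]<.3: continue
        c,s,a,P=plier(T,d["pixels"],45 if "tub" in n else 6)
        m=P.mean(0);w,V=np.linalg.eigh(np.cov(P.T));ax=V[:,1]*(-1 if V[0,1]>0 else 1)
        pr=(P-m)@ax; print(n,round(d["p"],2),np.round(d["rect"]),"rect",np.round(c,1),np.round(s,1),round(a,1),"mean",np.round(m,1),"ax",np.round(np.degrees(np.arctan2(ax[1],ax[0])),1),"ext",round(pr.min(),1),round(pr.max(),1),"tip",np.round(m+ax*pr.max(),1))
I=T["image"][:,:,::-1]
A=cv2.resize(I[195:300,350:450],(400,420),interpolation=cv2.INTER_CUBIC);B=cv2.resize(I[140:245,110:210],(400,420),interpolation=cv2.INTER_CUBIC)
cv2.imwrite("pics/crop1.png",np.hstack([A,B]))
E
```

```text
cord_spool [247. 237.  14.  18.] [250. 202.  19.  16.] (array([429.2,  97.2]), np.float64(0.0)) (array([427.3, 103.1]), np.float64(0.0)) (array([427.7,  99.1]), np.float64(0.9))
wire_spool [310. 237.  20.  16.] [292. 233.  18.  20.] (array([433.5, -82.8]), np.float64(0.0)) (array([432.4, -88.7]), np.float64(0.0)) (array([433.7, -85. ]), np.float64(0.9))
lilac_jar [418. 189.  17.  17.] [417. 274.  21.  15.] (array([ 579.5, -391.5]), np.float64(0.0)) (array([ 554.3, -402.5]), np.float64(0.0)) (array([ 569.2, -395. ]), np.float64(4.4))
green_jar [175. 239.  24.  15.] [217. 174.  11.  19.] (array([419.3, 297.8]), np.float64(0.0)) (array([423.1, 295.9]), np.float64(0.0)) (array([420.9, 297. ]), np.float64(0.8))
tub_yellow 0.59 [339. 171.  85.  75.] rect [ 627.4 -153.6] [241.8 188.5] 84.6 mean [ 636.6 -158. ] ax -98.4 ext -125.7 120.6 tip [ 618.9 -277.3]
tub_pink 0.59 [236. 167.  87.  66.] rect [623.2 134.2] [182.5 235.7] 6.9 mean [639.1 142.6] ax 101.2 ext -128.3 116.1 tip [616.5 256.5]
purple_pliers 0.66 [141. 174.  24.  44.] rect [605.7 408.3] [123.  43.] 21.3 mean [609.8 409.3] ax -157.7 ext -57.5 65.7 tip [549.  384.3]
purple_pliers 0.63 [311. 236.  16.  17.] rect [435.  -91.3] [46.8 47.3] 46.1 mean [435.6 -90.5] ax 119.1 ext -25.1 24.3 tip [423.8 -69.3]
red_cutters 0.88 [410. 151.  37.  12.] rect [ 703.2 -371.2] [ 42.7 118.3] 1.3 mean [ 703.2 -373.5] ax 92.8 ext -56.6 61.5 tip [ 700.2 -312.1]
red_cutters 0.72 [389. 229.  22.  40.] rect [ 469.6 -310.3] [ 45.1 120.6] 83.3 mean [ 472.4 -307.9] ax 167.2 ext -57.5 63.3 tip [ 410.7 -293.8]
red_cutters 0.65 [410. 278.  12.  34.] rect [ 326.2 -361.2] [31.5 92.4] 89.1 mean [ 327.1 -363.1] ax -175.0 ext -46.7 47.1 tip [ 280.1 -367.2]
```

View pics/crop1.png

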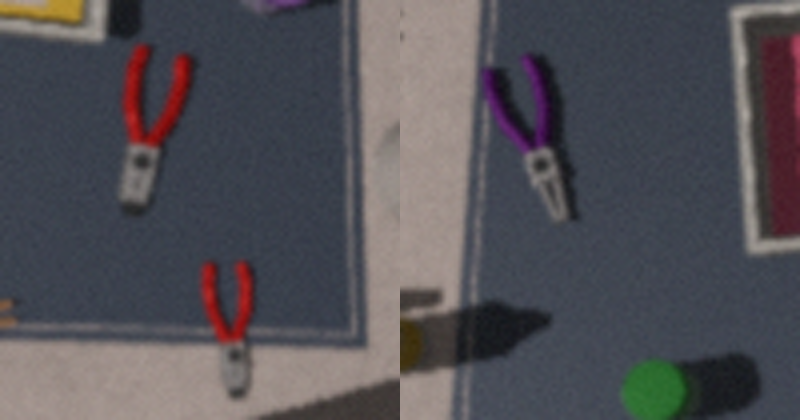

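The crop shows the large red cutters on the left with the pivot dot at about (143,160), clearly bigger than the small red pair at (232,355). The purple pliers are on the right with the pivot dot at about (541,165).

```bash
cat >> h.py <<'E'
def togo(x,y,z,adeg):
    "shift in tool frame units AFTER turning, and turn units; a=angle of tool x axis in world"
    o=ctrl.get_obs(); R=cv2.Rodrigues(o["orientation"])[0]; a=np.degrees(np.arctan2(R[1,0],R[0,0]))
    t=(a-adeg+180)%360-180; b=np.radians(adeg); d=np.array([x,y,z])-o["ee_pos"]
    print("a",round(a,1),"pos",np.round(o["ee_pos"],1),"turn units",round(t/5,2),"shift units",np.round([d[0]*np.cos(b)+d[1]*np.sin(b),d[0]*np.sin(b)-d[1]*np.cos(b),-d[2]]/np.array(25),2),"q",np.round(o["qpos"],2),"F",np.round(o["ft_force"],1),"w",round(o["width"],1),"g",round(o["grasp_force"],1),"t",round(o["t"],1))
E
python3 - <<'E'
from h import *
T=cams.get_image("top");I=T["image"].astype(int)
hsv=cv2.cvtColor(T["image"],cv2.COLOR_RGB2HSV).astype(int)
def c4(x,y,x0,y0): return (x0+(x+.5)/4-.5,y0+(y+.5)/4-.5)
for n,x0,y0,piv,tip,mid in(("cut",350,195,(143,160),(133,208),(164,52)),("pur",110,140,(141,165),(165,216),(108,64))):
    p,t,m=[at(T,*c4(*q,x0,y0),8) for q in(piv,tip,mid)]; d=t-m
    print(n,np.round(p,1),np.round(t,1),np.round(m,1),"axis",round(np.degrees(np.arctan2(d[1],d[0])),1),"piv-tip",round(np.linalg.norm(p-t),1),"len",round(np.linalg.norm(d),1))
for n,C in(("pink",[(275,202),(393,194),(400,283),(281,291)]),("yel",[(427,194),(546,203),(540,291),(418,282)])):
    P=np.array([at(T,(u+.5)*.7-.5,(v+.5)*.7-.5,45) for u,v in C]);d=(P[0]-P[1]+P[3]-P[2])/2;e=(P[0]-P[3]+P[1]-P[2])/2
    print(n,np.round(P.mean(0),1),np.linalg.norm(d).round(),np.linalg.norm(e).round(),"yaw",np.degrees(np.arctan2(-d[0],d[1])).round(1),np.degrees(np.arctan2(e[1],e[0])).round(1))
h,s,v=hsv[...,0],hsv[...,1],hsv[...,2]
def cent(n,mask,u0,v0,r,z):
    k=np.zeros(mask.shape,bool);k[v0-r:v0+r+1,u0-r:u0+r+1]=1;vv,uu=np.nonzero(mask&k)
    c=((uu.min()+uu.max())/2,(vv.min()+vv.max())/2);print(n,len(uu),np.round(c,1),np.ptp(uu)+1,np.ptp(vv)+1,np.round(at(T,uu.mean(),vv.mean(),z),1),np.round(at(T,*c,z),1))
cent("cordwhite",(v>130),245,237,12,28);cent("wirewhite",(v>130),313,237,12,28)
cent("copper",(s>90)&((h<20)|(h>170))&(v>80),313,237,12,28)
cent("lilac",(h>120)&(h<160)&(s>70),420,189,14,50);cent("green",(h>40)&(h<85)&(s>110),174,238,14,50)
togo(450,-300,150,0)
E
```

```text
cut [ 446.8 -301.6] [ 412.1 -294. ] [ 525.9 -317.6] axis 168.3 piv-tip 35.5 len 116.2
pur [587.  401.1] [549.8 381.3] [661.8 430. ] axis -156.5 piv-tip 42.1 len 122.1
pink [620.2 132.6] 236.0 181.0 yaw 5.4 6.2
yel [ 627.5 -157.2] 241.0 180.0 yaw -2.9 -4.4
cordwhite 2 [243.5 238.5] 2 2 [424.9 106. ] [424.9 106. ]
wirewhite 203 [313. 237.] 17 17 [433.8 -90.7] [433.9 -90.7]
copper 112 [313.5 237. ] 14 15 [434.  -92.3] [433.9 -92.2]
lilac 233 [421.5 189. ] 18 17 [ 576.6 -392.6] [ 575.4 -393. ]
green 202 [174.  237.5] 17 16 [422.7 296.8] [422.3 296. ]
a 25.6 pos [ 270.1 -563.6  222.7] turn units 5.12 shift units [  7.2  -10.54   2.91] q [-1.14  0.42  1.63 -0.    1.09 -0.02] F [-0.7 -1.4  0.2] w 87.7 g 0.0 t 1.9
```

>>> move_arm:
  steps:
    - [[0,0,0],1,0]
    - [[0,0,0],1,0]
    - [[0,0,0],1,0]
    - [[0,0,0],1,0]
    - [[0,0,0],1,0]
    - [[0,0,0],1,0]
    - [[0,0,0],1,0]
    - [[0,0,0],0.46,0]
    - [[0.404,-0.975,0],0,0]
    - [[0.404,-0.975,0],0,0]
    - [[0.404,-0.975,0],0,0]
    - [[0.404,-0.975,0],0,0]
    - [[0.404,-0.975,0],0,0]
    - [[0.404,-0.975,0],0,0]
    - [[0.404,-0.975,0],0,0]
    - [[0.404,-0.975,0],0,0]
    - [[0.404,-0.975,0.3],0,0]
    - [[0.404,-0.975,0.3],0,0]
    - [[0.404,-0.975,0.3],0,0]
    - [[0.404,-0.975,0.3],0,0]

```text
t: 3.62
ee_pos: [448.7, -300.7, 192.6]
orientation: [3.125, -0.32, 0.001]
ft_force: [-0.1, -0.3, -0.5]
width: 87.8
grasp_force: 0.0
```

```bash
python3 -c "
from h import *
togo(448.3,-301.7,2,-11.7)"
```

```text
a -11.7 pos [ 448.7 -300.7  192.6] turn units -0.0 shift units [-0.01  0.04  7.62] q [-0.61  0.34  1.84  0.    0.96  1.16] F [-0.1 -0.3 -0.5] w 87.8 g 0.0 t 3.6
```

>>> move_arm:
  steps:
    - [[0,0.04,0.9],0,0]
    - [[0,0,0.9],0,0]
    - [[0,0,0.9],0,0]
    - [[0,0,0.9],0,0]
    - [[0,0,0.9],0,0]
    - [[0,0,0.9],0,0]
    - [[0,0,0.9],0,0]
    - [[0,0,0.9],0,0]
    - [[0,0,0.14],0,0]
    - [[0,0,0.14],0,0]
    - [[0,0,0.12],0,0]
    - [[0,0,0],0,0]
    - [[0,0,0],0,0.5]
    - [[0,0,0],0,0.8]
    - [[0,0,0],0,1]
    - [[0,0,0],0,1]
    - [[0,0,0],0,1]
    - [[0,0,0],0,1]
    - [[0,0,0],0,1]
    - [[0,0,0],0,1]

```text
t: 5.28
ee_pos: [447.9, -302.7, 2.7]
orientation: [-3.125, 0.32, 0.0]
ft_force: [-0.3, -0.1, 0.1]
width: 37.9
grasp_force: 0.0
```

>>> move_arm:
  steps:
    - [[0,0,0],0,1]
    - [[0,0,0],0,1]
    - [[0,0,0],0,1]
    - [[0,0,0],0,1]
    - [[0,0,0],0,1]
    - [[0,0,0],0,1]
    - [[0,0,0],0,1]
    - [[0,0,0],0,1]

```text
t: 5.95
ee_pos: [447.8, -302.7, 2.6]
orientation: [-3.125, 0.32, 0.0]
ft_force: [-1.1, 0.5, 0.2]
width: 19.6
grasp_force: 30.2
```

>>> move_arm:
  steps:
    - [[0,0,-0.3],0,1]
    - [[0,0,-0.7],0,1]
    - [[0,0,-1],0,1]
    - [[0,0,-1],0,1]
    - [[0,0,-0.5],-0.9,1]
    - [[0,0,-0.5],-0.9,1]
    - [[0,0,0],-0.9,1]
    - [[0,0,0],-0.8,1]
    - [[0.484,-0.909,0],0,1]
    - [[0.484,-0.909,0],0,1]
    - [[0.484,-0.909,0],0,1]
    - [[0.484,-0.909,0],0,1]
    - [[0.484,-0.909,0],0,1]
    - [[0.484,-0.909,0],0,1]
    - [[0.484,-0.909,0],0,1]
    - [[0.484,-0.909,0],0,1]
    - [[0.484,-0.909,0],0,1]
    - [[0.484,-0.909,0],0,1]
    - [[0.484,-0.909,0],0,1]
    - [[0.484,-0.909,0],0,1]

```text
t: 7.62
ee_pos: [565.1, -15.5, 103.2]
orientation: [3.137, 0.159, 0.001]
ft_force: [-0.5, 0.8, -0.9]
width: 19.9
grasp_force: 30.2
```

>>> move_arm:
  steps:
    - [[0.484,-0.909,0],0,1]
    - [[0.484,-0.909,0],0,1]
    - [[0.484,-0.909,0],0,1]
    - [[0.484,-0.909,0],0,1]
    - [[0,0,0],0,1]
    - [[0,0,0],0,1]

```text
t: 8.12
ee_pos: [603.9, 79.6, 103.0]
orientation: [3.137, 0.162, 0.001]
ft_force: [-1.3, -0.3, -1.1]
width: 19.9
grasp_force: 30.2
```

Run:
```python
from h import *
togo(603.6,78.7,30,5.8)
S=[]
for c,(u,v) in(("top",(255,180)),("side",(310,185))):
    im=cams.get_image(c);S.append(cv2.resize(im["image"][v-75:v+75,u-75:u+75,::-1],(400,400),interpolation=cv2.INTER_CUBIC))
cv2.imwrite("pics/a1.png",np.hstack(S))
```

```text
a 5.9 pos [603.9  79.6 103. ] turn units 0.03 shift units [-0.02  0.03  2.92] q [ 0.11  0.55  1.74 -0.    0.85  1.58] F [-1.3 -0.3 -1.1] w 19.9 g 30.2 t 8.1
```

View pics/a1.png

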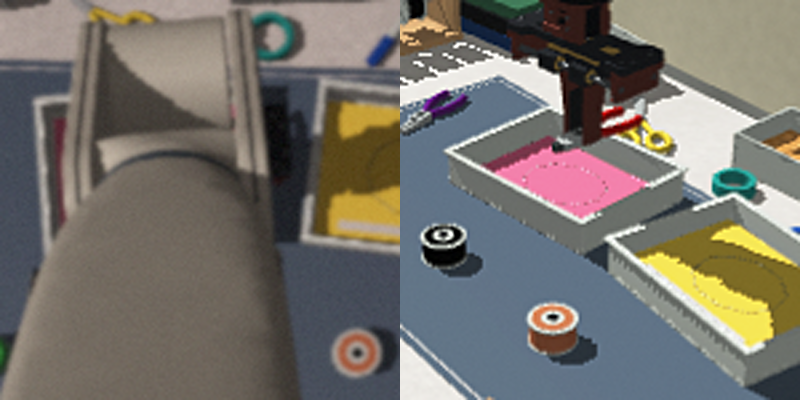

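The side crop shows the cutters held level over the pink tub, jaws at about (565,145). Next I feel downward.

>>> move_arm:
  steps:
    - [[0,0.03,0.6],0,1]
    - [[0,0,0.7],0,1]
    - [[0,0,0.7],0,1]
    - [[0,0,0.5],0,1]
    - [[0,0,0.3],0,1]
    - [[0,0,0.1],0,1]
    - [[0,0,0],0,1]
    - [[0,0,0],0,1]

```text
t: 8.88
ee_pos: [604.2, 77.6, 30.7]
orientation: [-3.138, -0.158, -0.001]
ft_force: [0.3, 0.2, -1.4]
width: 19.7
grasp_force: 30.2
```

>>> move_arm:
  steps:
    - [[0,0,0.06],0,1]
    - [[0,0,0.06],0,1]
    - [[0,0,0],0,1]

```text
t: 9.13
ee_pos: [604.0, 77.9, 27.5]
orientation: [-3.138, -0.159, -0.001]
ft_force: [-0.5, -0.6, -1.0]
width: 19.5
grasp_force: 30.2
```

>>> move_arm:
  steps:
    - [[0,0,0.06],0,1]
    - [[0,0,0.06],0,1]
    - [[0,0,0],0,1]

```text
t: 9.38
ee_pos: [603.6, 77.8, 24.0]
orientation: [3.138, 0.159, -0.0]
ft_force: [-0.3, -0.7, -1.6]
width: 19.9
grasp_force: 30.2
```

>>> move_arm:
  steps:
    - [[0,0,0.06],0,1]
    - [[0,0,0.05],0,1]
    - [[0,0,0],0,1]

```text
t: 9.63
ee_pos: [603.6, 77.8, 21.1]
orientation: [3.138, 0.159, -0.001]
ft_force: [-0.8, -0.0, -1.2]
width: 19.5
grasp_force: 30.2
```

>>> move_arm:
  steps:
    - [[0,0,0.06],0,1]
    - [[0,0,0.05],0,1]
    - [[0,0,0],0,1]

```text
t: 9.88
ee_pos: [603.6, 77.8, 18.4]
orientation: [3.138, 0.159, -0.001]
ft_force: [-0.4, -0.0, -1.3]
width: 19.9
grasp_force: 30.2
```

>>> move_arm:
  steps:
    - [[0,0,0.05],0,1]
    - [[0,0,0.05],0,1]
    - [[0,0,0],0,1]

```text
t: 10.13
ee_pos: [603.6, 77.8, 15.9]
orientation: [3.138, 0.159, -0.001]
ft_force: [-0.7, 0.5, -0.3]
width: 19.6
grasp_force: 30.2
```

>>> move_arm:
  steps:
    - [[0,0,0.04],0,1]
    - [[0,0,0.03],0,1]
    - [[0,0,0],0,1]

```text
t: 10.38
ee_pos: [603.7, 77.8, 14.3]
orientation: [3.138, 0.159, -0.0]
ft_force: [-1.1, 0.6, -1.3]
width: 19.8
grasp_force: 30.2
```

>>> move_arm:
  steps:
    - [[0,0,0.04],0,1]
    - [[0,0,0.03],0,1]
    - [[0,0,0],0,1]

```text
t: 10.63
ee_pos: [603.9, 77.8, 13.8]
orientation: [-3.138, -0.159, -0.0]
ft_force: [-3.9, 0.1, 10.1]
width: 19.9
grasp_force: 30.2
```

Contact at TCP 13.8, so the pink pile's top is at about 11.3 mm. Releasing.

>>> move_arm:
  steps:
    - [[0,0,-0.02],0,0.8]
    - [[0,0,0],0,0.6]
    - [[0,0,0],0,0.6]
    - [[0,0,0],0,0.6]
    - [[0,0,0],0,0.6]
    - [[0,0,-0.2],0,0.6]
    - [[0,0,-0.4],0,0.6]
    - [[0,0,-0.8],0,0.6]
    - [[0,0,-1],0,0.6]
    - [[0,0,-1],0,0.5]
    - [[0,0,-0.6],0,0]

```text
t: 11.55
ee_pos: [605.0, 77.9, 116.6]
orientation: [-3.137, -0.159, -0.005]
ft_force: [0.8, 0.9, -0.3]
width: 45.2
grasp_force: 0.0
```

```bash
python3 -c "
from h import *
togo(433.9,-91,4,90)"
```

```text
a 5.8 pos [605.   77.9 116.6] turn units -16.84 shift units [-6.76 -6.85  4.5 ] q [0.11 0.53 1.73 0.   0.87 1.58] F [ 0.8  0.9 -0.3] w 45.2 g 0.0 t 11.6
```

>>> move_arm:
  steps:
    - [[0,0,0],-1,0]
    - [[0,0,0],-1,0]
    - [[0,0,0],-1,0]
    - [[0,0,0],-1,0]
    - [[0,0,0],-1,0]
    - [[0,0,0],-1,0]
    - [[0,0,0],-1,0]
    - [[0,0,0],-1,0]
    - [[0,0,0],-1,0]
    - [[0,0,0],-1,0]
    - [[0,0,0],-1,0]
    - [[0,0,0],-1,0]
    - [[0,0,0],-1,0]
    - [[0,0,0],-1,0]
    - [[0,0,0],-1,0]
    - [[0,0,0],-1,0]
    - [[0,0,0],-0.84,0]

```text
t: 12.97
ee_pos: [604.0, 77.8, 114.2]
orientation: [2.216, 2.226, 0.001]
ft_force: [0.1, 0.3, -0.1]
width: 87.8
grasp_force: 0.0
```

>>> move_arm:
  steps:
    - [[-0.845,-0.856,0],0,0]
    - [[-0.845,-0.856,0],0,0]
    - [[-0.845,-0.856,0],0,0]
    - [[-0.845,-0.856,0],0,0]
    - [[-0.845,-0.856,0],0,0]
    - [[-0.845,-0.856,0],0,0]
    - [[-0.845,-0.856,0],0,0]
    - [[-0.845,-0.856,0],0,0]
    - [[0,0,0.5],0,0]
    - [[0,0,0.5],0,0]
    - [[0,0,0],0,0]
    - [[0,0,0],0,0]

```text
t: 13.97
ee_pos: [432.6, -91.3, 88.6]
orientation: [-2.222, -2.221, 0.0]
ft_force: [-0.8, -0.2, -0.2]
width: 87.6
grasp_force: 0.0
```

```bash
python3 -c "
from h import *
togo(433.9,-91,4,90)"
```

```text
a 90.0 pos [432.6 -91.3  88.6] turn units -0.0 shift units [0.01 0.05 3.38] q [-0.23  0.39  2.11  0.    0.64 -0.23] F [-0.8 -0.2 -0.2] w 87.6 g 0.0 t 14.0
```

>>> move_arm:
  steps:
    - [[0,0.05,0.8],0,0]
    - [[0,0,0.9],0,0]
    - [[0,0,0.9],0,0]
    - [[0,0,0.5],0,0]
    - [[0,0,0.2],0,0]
    - [[0,0,0.1],0,0]
    - [[0,0,0],0,0.3]
    - [[0,0,0],0,1]
    - [[0,0,0],0,1]
    - [[0,0,0],0,1]
    - [[0,0,0],0,1]
    - [[0,0,0],0,1]
    - [[0,0,0],0,1]
    - [[0,0,0],0,1]
    - [[0,0,0],0,1]
    - [[0,0,0],0,1]

```text
t: 15.3
ee_pos: [434.0, -91.2, 3.5]
orientation: [2.221, 2.221, 0.0]
ft_force: [-0.6, -0.3, 6.0]
width: 48.3
grasp_force: 30.0
```

>>> move_arm:
  steps:
    - [[0,0,-0.2],0,1]
    - [[0,0,-0.5],0,1]
    - [[0,0,-1],0,1]
    - [[0,0,-1],0,1]
    - [[0,0,-0.9],-0.6,1]
    - [[0,0,-0.4],-0.56,1]
    - [[0.84,0.693,0],0,1]
    - [[0.84,0.693,0],0,1]
    - [[0.84,0.693,0],0,1]
    - [[0.84,0.693,0],0,1]
    - [[0.84,0.693,0],0,1]
    - [[0.84,0.693,0],0,1]
    - [[0.84,0.693,0],0,1]
    - [[0.84,0.693,0],0,1]
    - [[0.84,0.693,0],0,1]
    - [[0.84,0.693,0],0,1]
    - [[0.84,0.693,0],0,1]
    - [[0.84,0.693,0],0,1]
    - [[0,0,0],0,1]
    - [[0,0,0],0,1]

```text
t: 16.97
ee_pos: [615.2, 181.5, 102.8]
orientation: [-2.104, -2.333, 0.001]
ft_force: [-0.8, -1.6, -2.4]
width: 48.1
grasp_force: 30.0
```

Run:
```python
from h import *
togo(615.3,180.4,19,95.8)
im=cams.get_image("side");cv2.imwrite("pics/a2.png",cv2.resize(im["image"][90:250,210:390,::-1],(675,600),interpolation=cv2.INTER_CUBIC))
```

```text
a 95.9 pos [615.2 181.5 102.8] turn units 0.02 shift units [-0.04  0.    3.35] q [ 0.27  0.59  1.66 -0.    0.89  0.17] F [-0.8 -1.6 -2.4] w 48.1 g 30.0 t 17.0
```

View pics/a2.png

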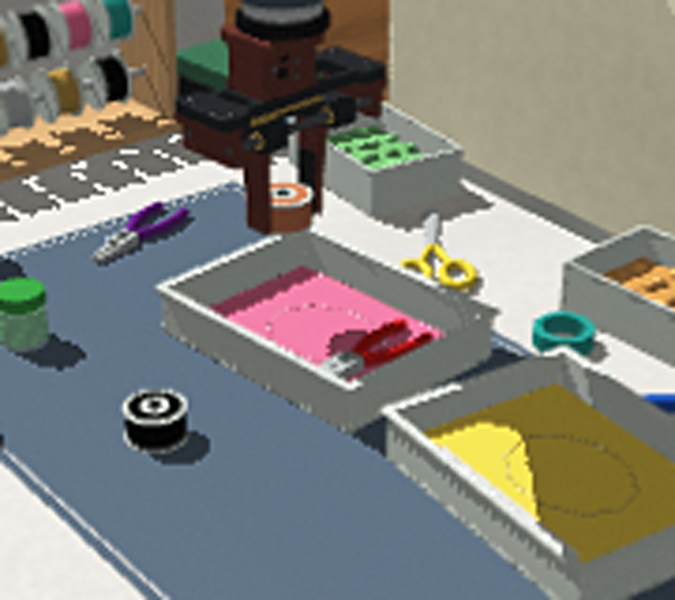

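The cutters lie flat in the pink tub at about (375,345), and the copper reel is held upright at (285,205). Lowering.

>>> move_arm:
  steps:
    - [[-0.04,0,0.6],0,1]
    - [[0,0,0.7],0,1]
    - [[0,0,0.7],0,1]
    - [[0,0,0.6],0,1]
    - [[0,0,0.4],0,1]
    - [[0,0,0.2],0,1]
    - [[0,0,0.14],0,1]
    - [[0,0,0],0,1]
    - [[0,0,0],0,1]

```text
t: 17.77
ee_pos: [615.7, 179.6, 20.2]
orientation: [2.106, 2.331, 0.001]
ft_force: [0.0, 0.2, -1.5]
width: 48.1
grasp_force: 30.0
```

>>> move_arm:
  steps:
    - [[0,0,0.05],0,1]
    - [[0,0,0.05],0,1]
    - [[0,0,0],0,1]

```text
t: 18.02
ee_pos: [615.5, 179.6, 17.5]
orientation: [2.106, 2.331, 0.001]
ft_force: [0.7, -0.4, -2.3]
width: 48.2
grasp_force: 30.0
```

>>> move_arm:
  steps:
    - [[0,0,0.05],0,1]
    - [[0,0,0.03],0,1]
    - [[0,0,0],0,1]

```text
t: 18.27
ee_pos: [615.2, 179.5, 15.1]
orientation: [-2.106, -2.331, 0.0]
ft_force: [0.1, -0.6, -0.4]
width: 48.2
grasp_force: 30.0
```

>>> move_arm:
  steps:
    - [[0,0,0.04],0,1]
    - [[0,0,0],0,1]

```text
t: 18.43
ee_pos: [615.4, 179.6, 14.7]
orientation: [-2.106, -2.331, -0.0]
ft_force: [-2.3, -0.1, 3.7]
width: 48.2
grasp_force: 30.0
```

>>> move_arm:
  steps:
    - [[0,0,0],0,0.4]
    - [[0,0,0],0,0.25]
    - [[0,0,0],0,0.2]
    - [[0,0,0],0,0.2]
    - [[0,0,0],0,0.2]
    - [[0,0,-0.2],0,0.2]
    - [[0,0,-0.5],0,0.2]
    - [[0,0,-0.9],0,0.2]
    - [[0,0,-1],0,0.2]
    - [[0,0,-0.9],0,0]
    - [[0,0,-0.5],0,0]
    - [[0,0,0],0,0]
    - [[0,0,0],0,0]

```text
t: 19.52
ee_pos: [615.7, 179.6, 115.0]
orientation: [2.106, 2.33, 0.002]
ft_force: [0.3, 0.4, -0.0]
width: 87.9
grasp_force: 0.0
```

Run:
```python
from h import *
im=cams.get_image("top");I=im["image"]
g=cv2.cvtColor(I,cv2.COLOR_RGB2GRAY)[222:252,228:262]
print(np.array2string(g[:, :],max_line_width=250))
S=cams.get_image("side")
for d in cams.boxes_of("side","cord_spool")[:1]: print(d["rect"],cyl([S],[d["rect"]],25,28,(428,100)))
togo(428,103,60,90)
```

```text
[[58 59 56 ... 75 75 75]
 [58 57 55 ... 76 74 72]
 [54 57 53 ... 77 73 76]
 ...
 [59 58 55 ... 77 80 77]
 [58 56 55 ... 80 73 73]
 [57 58 58 ... 77 79 78]]
[250.9, 204.6, 21.4, 16.0] (array([421.48572695,  91.31112808]), np.float64(5.684341886080802e-14))
a 95.8 pos [614.3 179.3 112.8] turn units 1.16 shift units [-3.05 -7.45  2.11] q [0.27 0.58 1.66 0.   0.9  0.16] F [0.4 0.2 0.3] w 87.7 g 0.0 t 19.7
```

>>> move_arm:
  steps:
    - [[0,0,0],0.6,0]
    - [[0,0,0],0.56,0]
    - [[-0.389,-0.921,0],0,0]
    - [[-0.389,-0.921,0],0,0]
    - [[-0.389,-0.921,0],0,0]
    - [[-0.389,-0.921,0],0,0]
    - [[-0.389,-0.921,0],0,0]
    - [[-0.389,-0.921,0],0,0]
    - [[-0.389,-0.921,0],0,0]
    - [[-0.389,-0.921,0],0,0]
    - [[0,0,0.5],0,0]
    - [[0,0,0.9],0,0]
    - [[0,0,0.9],0,0]
    - [[0,0,0.9],0,0]
    - [[0,0,0.6],0,0]
    - [[0,0,0.4],0,0]
    - [[0,0,0.1],0,0]
    - [[0,0,0],0,0]
    - [[0,0,0],0,0]

```text
t: 21.25
ee_pos: [431.2, 101.8, 6.8]
orientation: [-2.221, -2.221, 0.0]
ft_force: [0.4, -0.5, 0.2]
width: 87.6
grasp_force: 0.0
```

>>> move_arm:
  steps:
    - [[0,0,0],0,0.3]
    - [[0,0,0],0,1]
    - [[0,0,0],0,1]
    - [[0,0,0],0,1]
    - [[0,0,0],0,1]
    - [[0,0,0],0,1]
    - [[0,0,0],0,1]
    - [[0,0,0],0,1]
    - [[0,0,0],0,1]
    - [[0,0,0],0,1]

```text
t: 22.08
ee_pos: [431.2, 101.7, 6.8]
orientation: [2.221, 2.221, 0.0]
ft_force: [-0.1, -0.6, 5.2]
width: 47.6
grasp_force: 30.0
```

>>> move_arm:
  steps:
    - [[0,0,-0.2],0,1]
    - [[0,0,-0.5],0,1]
    - [[0,0,-1],0,1]
    - [[0,0,-1],0,1]
    - [[0,0,-0.9],0.36,1]
    - [[0,0,-0.4],0.36,1]
    - [[-0.843,0.77,0],0,1]
    - [[-0.843,0.77,0],0,1]
    - [[-0.843,0.77,0],0,1]
    - [[-0.843,0.77,0],0,1]
    - [[-0.843,0.77,0],0,1]
    - [[-0.843,0.77,0],0,1]
    - [[-0.843,0.77,0],0,1]
    - [[-0.843,0.77,0],0,1]
    - [[-0.843,0.77,0],0,1]
    - [[-0.843,0.77,0],0,1]
    - [[-0.843,0.77,0],0,1]
    - [[0,0,0],0,1]
    - [[0,0,0],0,1]

```text
t: 23.67
ee_pos: [628.0, -144.0, 106.3]
orientation: [-2.292, -2.148, 0.0]
ft_force: [-0.8, 0.5, -0.9]
width: 48.4
grasp_force: 30.0
```

```bash
python3 -c "
from h import *
togo(628,-143,37,86.4)"
```

```text
a 86.3 pos [ 628.  -144.   106.3] turn units -0.02 shift units [ 0.04 -0.    2.77] q [-0.24  0.59  1.65  0.    0.9  -0.18] F [-0.8  0.5 -0.9] w 48.4 g 30.0 t 23.7
```

>>> move_arm:
  steps:
    - [[0,0,0.6],0,1]
    - [[0,0,0.8],0,1]
    - [[0,0,0.6],0,1]
    - [[0,0,0.4],0,1]
    - [[0,0,0.3],0,1]
    - [[0,0,0.05],0,1]
    - [[0,0,0],0,1]
    - [[0,0,0],0,1]

```text
t: 24.33
ee_pos: [628.3, -142.8, 38.6]
orientation: [2.289, 2.15, 0.001]
ft_force: [-0.0, -0.1, -0.8]
width: 48.2
grasp_force: 30.0
```

>>> move_arm:
  steps:
    - [[0,0,0.06],0,1]
    - [[0,0,0.06],0,1]
    - [[0,0,0],0,1]

```text
t: 24.58
ee_pos: [628.1, -143.0, 35.2]
orientation: [2.29, 2.15, 0.0]
ft_force: [-0.4, -0.5, 0.1]
width: 48.4
grasp_force: 30.0
```

>>> move_arm:
  steps:
    - [[0,0,0.06],0,1]
    - [[0,0,0.05],0,1]
    - [[0,0,0],0,1]

```text
t: 24.83
ee_pos: [627.7, -142.9, 31.9]
orientation: [-2.29, -2.15, 0.0]
ft_force: [0.3, -1.4, -0.1]
width: 48.2
grasp_force: 30.0
```

>>> move_arm:
  steps:
    - [[0,0,0.05],0,1]
    - [[0,0,0.05],0,1]
    - [[0,0,0],0,1]

```text
t: 25.08
ee_pos: [627.7, -142.9, 29.3]
orientation: [-2.29, -2.15, 0.0]
ft_force: [-0.5, 0.6, -1.2]
width: 48.1
grasp_force: 30.0
```

>>> move_arm:
  steps:
    - [[0,0,0.05],0,1]
    - [[0,0,0.05],0,1]
    - [[0,0,0],0,1]

```text
t: 25.33
ee_pos: [628.0, -143.0, 28.5]
orientation: [2.29, 2.15, 0.0]
ft_force: [-3.7, 1.0, 10.6]
width: 48.1
grasp_force: 30.0
```

Contact at TCP about 28.7, so the yellow pile's top is at about 22 mm. Releasing.

>>> move_arm:
  steps:
    - [[0,0,-0.02],0,0.4]
    - [[0,0,0],0,0.25]
    - [[0,0,0],0,0.2]
    - [[0,0,0],0,0.2]
    - [[0,0,0],0,0.2]
    - [[0,0,-0.2],0,0.2]
    - [[0,0,-0.5],0,0.2]
    - [[0,0,-0.9],0,0.2]
    - [[0,0,-1],0,0.2]
    - [[0,0,-1],0,0]
    - [[0,0,-0.6],0,0]
    - [[0,0,0],0,0]
    - [[0,0,0],0,0]

```text
t: 26.42
ee_pos: [628.6, -143.1, 134.2]
orientation: [2.288, 2.149, 0.002]
ft_force: [0.3, 0.5, 0.2]
width: 87.5
grasp_force: 0.0
```

Run:
```python
from h import *
togo(575.5,-393,80,86.4)
I=cams.get_image("side");cv2.imwrite("pics/a3.png",cv2.resize(I["image"][150:330,290:530,::-1],(800,600),interpolation=cv2.INTER_CUBIC))
for d in cams.boxes_of("side","lilac_jar")[:2]: print(d["p"],np.round(d["rect"]),cyl([I],[d["rect"]],22,50,(575,-390)))
T=cams.get_image("top")
for d in cams.boxes_of("top","lilac_jar")[:2]: print(d["p"],np.round(d["rect"]),cyl([T],[d["rect"]],22,50,(575,-390)))
```

```text
a 86.4 pos [ 628.6 -143.1  134.2] turn units 0.0 shift units [-10.11  -1.49   2.17] q [-0.24  0.55  1.64 -0.    0.94 -0.18] F [0.3 0.5 0.2] w 87.5 g 0.0 t 26.4
0.82 [418. 269.  20.  32.] (array([ 572.20731009, -392.63949605]), np.float64(3.2572245345363626e-08))
0.84 [419. 190.  19.  16.] (array([ 576.69520008, -395.14154756]), np.float64(2.7569058147491887e-12))
```

View pics/a3.png

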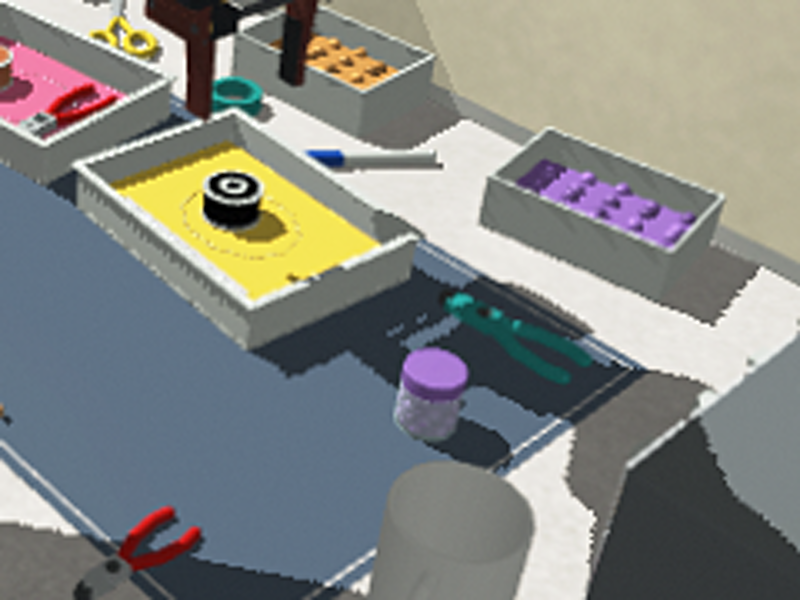

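The black reel stands in the yellow tub at (233,200), and the lilac jar is upright and clear at (430,395).

>>> move_arm:
  steps:
    - [[-0.921,-0.137,0],0,0]
    - [[-0.921,-0.137,0],0,0]
    - [[-0.921,-0.137,0],0,0]
    - [[-0.921,-0.137,0],0,0]
    - [[-0.921,-0.137,0],0,0]
    - [[-0.921,-0.137,0],0,0]
    - [[-0.921,-0.137,0],0,0]
    - [[-0.921,-0.137,0],0,0]
    - [[-0.921,-0.137,0],0,0]
    - [[-0.921,-0.137,0],0,0]
    - [[-0.921,-0.137,0],0,0]
    - [[0,0,0.3],0,0]
    - [[0,0,0.9],0,0]
    - [[0,0,0.9],0,0]
    - [[0,0,0.9],0,0]
    - [[0,0,0.9],0,0]
    - [[0,0,0.7],0,0]
    - [[0,0,0.4],0,0]
    - [[0,0,0],0,0]
    - [[0,0,0],0,0]

```text
t: 28.28
ee_pos: [574.1, -392.7, 6.8]
orientation: [-2.289, -2.15, 0.0]
ft_force: [-0.3, -0.6, 0.3]
width: 87.9
grasp_force: 0.0
```

>>> move_arm:
  steps:
    - [[0,0,0],0,0.3]
    - [[0,0,0],0,1]
    - [[0,0,0],0,1]
    - [[0,0,0],0,1]
    - [[0,0,0],0,1]
    - [[0,0,0],0,1]
    - [[0,0,0],0,1]
    - [[0,0,0],0,1]
    - [[0,0,0],0,1]
    - [[0,0,0],0,1]
    - [[0,0,0],0,1]
    - [[0,0,0],0,1]

```text
t: 29.28
ee_pos: [574.7, -393.5, 8.0]
orientation: [2.29, 2.15, 0.0]
ft_force: [0.7, -0.5, 3.8]
width: 43.6
grasp_force: 30.0
```

>>> move_arm:
  steps:
    - [[0,0,-0.2],0,1]
    - [[0,0,-0.6],0,1]
    - [[0,0,-1],0,1]
    - [[0,0,-1],0,1]
    - [[0,0,-0.9],0,1]
    - [[0,0,-0.4],0,1]
    - [[0.89,0.107,0],0,1]
    - [[0.89,0.107,0],0,1]
    - [[0.89,0.107,0],0,1]
    - [[0.89,0.107,0],0,1]
    - [[0.89,0.107,0],0,1]
    - [[0.89,0.107,0],0,1]
    - [[0.89,0.107,0],0,1]
    - [[0.89,0.107,0],0,1]
    - [[0.89,0.107,0],0,1]
    - [[0.89,0.107,0],0,1]
    - [[0.89,0.107,0],0,1]
    - [[0.89,0.107,0],0,1]
    - [[0.89,0.107,0],0,1]
    - [[0.89,0.107,0],0,1]

```text
t: 30.95
ee_pos: [631.0, -83.7, 110.2]
orientation: [-2.29, -2.15, 0.001]
ft_force: [-0.1, -1.0, -1.5]
width: 43.6
grasp_force: 30.0
```

>>> move_arm:
  steps:
    - [[0,0,0],0,1]
    - [[0,0,0],0,1]

```text
t: 31.12
ee_pos: [631.1, -83.8, 110.1]
orientation: [-2.287, -2.153, 0.001]
ft_force: [-0.6, -0.3, -0.5]
width: 43.7
grasp_force: 30.0
```

Run:
```python
from h import *
togo(631.5,-85,33,86.4)
I=cams.get_image("side");cv2.imwrite("pics/a4.png",cv2.resize(I["image"][110:260,280:480,::-1],(800,600),interpolation=cv2.INTER_CUBIC))
```

```text
a 86.5 pos [631.1 -83.8 110.1] turn units 0.03 shift units [-0.05  0.02  3.08] q [-0.15  0.58  1.67 -0.    0.89 -0.09] F [-0.6 -0.3 -0.5] w 43.7 g 30.0 t 31.1
```

View pics/a4.png

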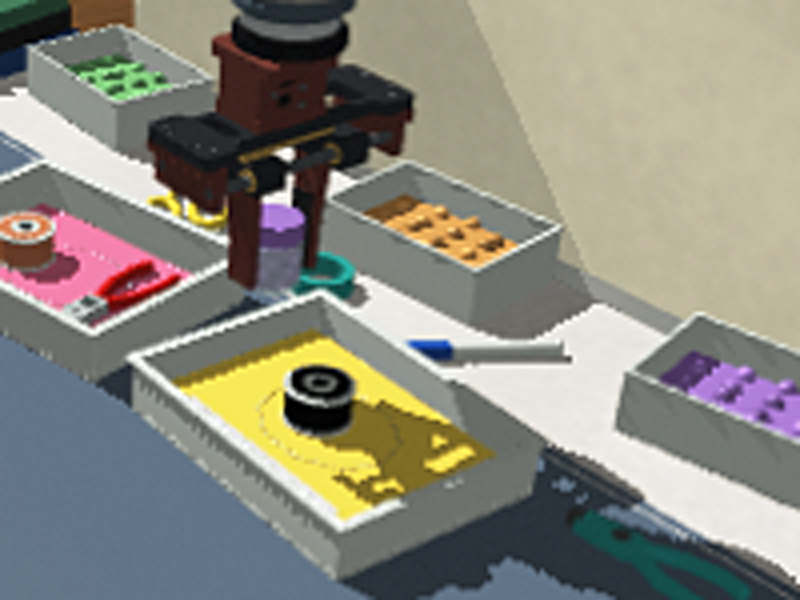

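The jar is held upright at (275,245) above the yellow tub's left end. Lowering.

>>> move_arm:
  steps:
    - [[-0.04,0,0.6],0,1]
    - [[0,0,0.8],0,1]
    - [[0,0,0.7],0,1]
    - [[0,0,0.5],0,1]
    - [[0,0,0.3],0,1]
    - [[0,0,0.13],0,1]
    - [[0,0,0],0,1]
    - [[0,0,0],0,1]

```text
t: 31.83
ee_pos: [631.7, -86.1, 35.0]
orientation: [2.29, 2.15, 0.001]
ft_force: [0.3, 0.3, -1.4]
width: 43.9
grasp_force: 30.0
```

>>> move_arm:
  steps:
    - [[0,0,0.04],0,1]
    - [[0,0,0.02],0,1]
    - [[0,0,0],0,1]

```text
t: 32.08
ee_pos: [631.6, -85.8, 33.5]
orientation: [2.289, 2.15, 0.001]
ft_force: [0.1, 1.3, -2.4]
width: 43.6
grasp_force: 30.0
```

>>> move_arm:
  steps:
    - [[0,0,0.05],0,1]
    - [[0,0,0.05],0,1]
    - [[0,0,0],0,1]

```text
t: 32.33
ee_pos: [631.1, -85.8, 30.3]
orientation: [-2.29, -2.151, 0.0]
ft_force: [-1.3, -0.5, -1.9]
width: 43.4
grasp_force: 30.0
```

>>> move_arm:
  steps:
    - [[0,0,0.03],0,1]
    - [[0,0,0.02],0,1]
    - [[0,0,0],0,1]

```text
t: 32.58
ee_pos: [631.3, -85.8, 29.7]
orientation: [-2.29, -2.15, -0.0]
ft_force: [-2.3, 0.3, 4.6]
width: 43.7
grasp_force: 30.0
```

>>> move_arm:
  steps:
    - [[0,0,0],0,0.45]
    - [[0,0,0],0,0.3]
    - [[0,0,0],0,0.25]
    - [[0,0,0],0,0.25]
    - [[0,0,0],0,0.25]
    - [[0,0,-0.2],0,0.25]
    - [[0,0,-0.5],0,0.25]
    - [[0,0,-0.9],0,0.25]
    - [[0,0,-1],0,0.25]
    - [[0,0,-1],0,0.25]
    - [[0,0,-0.8],0,0]
    - [[0,0,-0.5],0,0]
    - [[0,0,0],0,0]
    - [[0,0,0],0,0]

```text
t: 33.75
ee_pos: [631.5, -85.9, 152.4]
orientation: [2.289, 2.15, 0.001]
ft_force: [-0.8, -0.1, -1.1]
width: 86.9
grasp_force: 0.0
```

>>> move_arm:
  steps:
    - [[0,0,0],1,0]
    - [[0,0,0],1,0]
    - [[0,0,0],1,0]
    - [[0,0,0],1,0]
    - [[0,0,0],1,0]
    - [[0,0,0],1,0]
    - [[0,0,0],1,0]
    - [[0,0,0],1,0]
    - [[0,0,0],1,0]
    - [[0,0,0],1,0]
    - [[0,0,0],1,0]
    - [[0,0,0],1,0]
    - [[0,0,0],0.58,0]
    - [[0,0,0],0,0]

```text
t: 34.92
ee_pos: [630.1, -85.6, 149.7]
orientation: [-3.075, -0.637, 0.005]
ft_force: [0.8, 0.2, 0.7]
width: 87.9
grasp_force: 0.0
```

Run:
```python
from h import *
togo(588,400,2.5,23.5)
for d in cams.boxes_of("side","purple_pliers")[:2]: print(d["p"],np.round(d["rect"]))
```

```text
a 23.4 pos [630.1 -85.6 149.7] turn units -0.02 shift units [  6.2  -18.49   5.89] q [-0.15  0.53  1.65  0.    0.97  1.01] F [0.8 0.2 0.7] w 87.9 g 0.0 t 34.9
0.63 [246. 152.  18.  11.]
```

>>> move_arm:
  steps:
    - [[0.31,-0.925,0],0,0]
    - [[0.31,-0.925,0],0,0]
    - [[0.31,-0.925,0],0,0]
    - [[0.31,-0.925,0],0,0]
    - [[0.31,-0.925,0],0,0]
    - [[0.31,-0.925,0],0,0]
    - [[0.31,-0.925,0],0,0]
    - [[0.31,-0.925,0],0,0]
    - [[0.31,-0.925,0],0,0]
    - [[0.31,-0.925,0],0,0]
    - [[0.31,-0.925,0],0,0]
    - [[0.31,-0.925,0],0,0]
    - [[0.31,-0.925,0],0,0]
    - [[0.31,-0.925,0],0,0]
    - [[0.31,-0.925,0],0,0]
    - [[0.31,-0.925,0],0,0]
    - [[0.31,-0.925,0],0,0]
    - [[0.31,-0.925,0],0,0]
    - [[0.31,-0.925,0],0,0]
    - [[0.31,-0.925,0],0,0]

```text
t: 36.63
ee_pos: [588.2, 401.0, 150.5]
orientation: [3.074, 0.643, -0.003]
ft_force: [0.4, -0.8, 0.3]
width: 87.7
grasp_force: 0.0
```

>>> move_arm:
  steps:
    - [[0,0,0.5],0,0]
    - [[0,0,0.7],0,0]
    - [[0,0,0.7],0,0]
    - [[0,0,0],0,0]
    - [[0,0,0],0,0]

```text
t: 37.05
ee_pos: [587.9, 398.9, 102.2]
orientation: [3.074, 0.641, -0.006]
ft_force: [-0.5, 0.6, 0.7]
width: 87.8
grasp_force: 0.0
```

Run:
```python
from h import *
togo(588,400,2.5,23.5)
I=cams.get_image("side");cv2.imwrite("pics/a5.png",cv2.resize(I["image"][70:220,180:380,::-1],(800,600),interpolation=cv2.INTER_CUBIC))
```

```text
a 23.5 pos [587.9 398.9 102.2] turn units 0.01 shift units [ 0.02 -0.04  3.99] q [ 0.58  0.68  1.49 -0.    0.98  1.74] F [-0.5  0.6  0.7] w 87.8 g 0.0 t 37.0
```

View pics/a5.png

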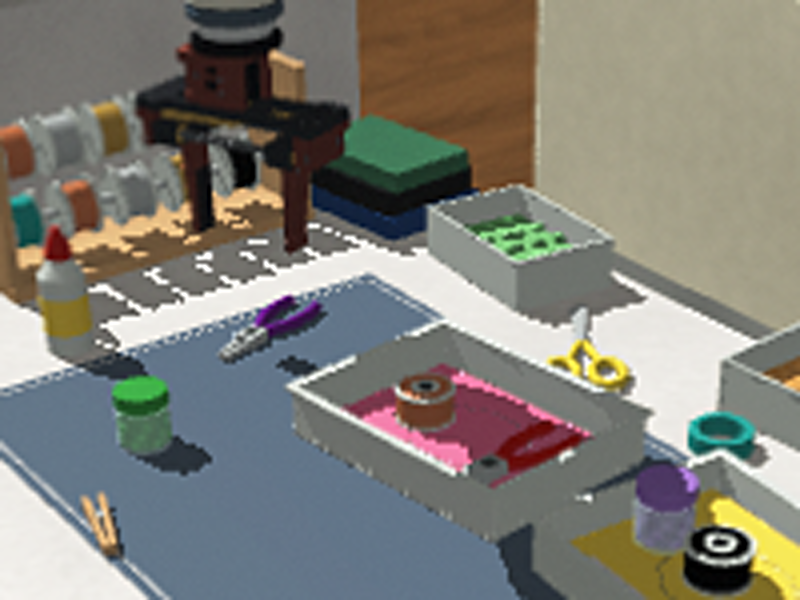

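Everything placed so far is upright and separate. The pliers at (265,330) lie clear below the gripper, and the rack is well behind them. Descending to grip.

>>> move_arm:
  steps:
    - [[0.02,-0.04,0.6],0,0]
    - [[0,0,0.8],0,0]
    - [[0,0,0.8],0,0]
    - [[0,0,0.7],0,0]
    - [[0,0,0.6],0,0]
    - [[0,0,0.3],0,0]
    - [[0,0,0.12],0,0]
    - [[0,0,0.04],0,0]
    - [[0,0,0],0,0]
    - [[0,0,0],0,0.3]

```text
t: 37.93
ee_pos: [589.8, 401.7, 6.3]
orientation: [-3.075, -0.64, -0.003]
ft_force: [0.1, 0.1, 0.2]
width: 84.0
grasp_force: 0.0
```

>>> move_arm:
  steps:
    - [[0,0,0],0,0.8]
    - [[0,0,0],0,1]
    - [[0,0,0],0,1]
    - [[0,0,0],0,1]
    - [[0,0,0],0,1]
    - [[0,0,0],0,1]
    - [[0,0,0],0,1]
    - [[0,0,0],0,1]
    - [[0,0,0],0,1]
    - [[0,0,0],0,1]
    - [[0,0,0],0,1]
    - [[0,0,0],0,1]
    - [[0,0,0],0,1]
    - [[0,0,0],0,1]
    - [[0,0,0],0,1]
    - [[0,0,0],0,1]

```text
t: 39.27
ee_pos: [589.0, 401.2, 5.1]
orientation: [3.076, 0.64, -0.0]
ft_force: [-0.3, 0.4, -0.4]
width: 19.7
grasp_force: 30.0
```

>>> move_arm:
  steps:
    - [[0,0,-0.1],0,1]
    - [[0,0,-0.3],0,1]
    - [[0,0,-0.7],0,1]
    - [[0,0,-0.9],0,1]
    - [[0,0,-0.9],0,1]
    - [[0,0,-0.9],0.7,1]
    - [[0,0,-0.8],0.8,1]
    - [[0,0,-0.4],0.8,1]
    - [[0,0,0],0.8,1]
    - [[0,0,0],0.8,1]
    - [[0,0,0],0.8,1]
    - [[0,0,0],0.72,1]
    - [[0,0,0],0,1]

```text
t: 40.35
ee_pos: [589.1, 401.3, 130.9]
orientation: [-3.14, 0.102, -0.001]
ft_force: [-1.1, -0.6, -0.5]
width: 19.3
grasp_force: 30.0
```

>>> move_arm:
  steps:
    - [[0.08,0.5,0],0,1]
    - [[0.08,0.9,0],0,1]
    - [[0.08,0.95,0],0,1]
    - [[0.08,0.95,0],0,1]
    - [[0.08,0.95,0],0,1]
    - [[0.08,0.95,0],0,1]
    - [[0.08,0.95,0],0,1]
    - [[0.08,0.95,0],0,1]
    - [[0.08,0.95,0],0,1]
    - [[0.08,0.95,0],0,1]
    - [[0.08,0.95,0],0,1]
    - [[0.08,0.95,0],0,1]
    - [[0.08,0.95,0],0,1]
    - [[0.08,0.95,0],0,1]
    - [[0.08,0.95,0],0,1]
    - [[0.08,0.95,0],0,1]
    - [[0.08,0.95,0],0,1]
    - [[0.08,0.95,0],0,1]
    - [[0.08,0.95,0],0,1]
    - [[0.08,0.95,0],0,1]

```text
t: 42.02
ee_pos: [599.3, -64.8, 130.5]
orientation: [3.14, -0.096, 0.0]
ft_force: [0.3, 0.1, -0.2]
width: 19.5
grasp_force: 30.0
```

```bash
python3 -c "
from h import *
togo(601.4,-213.5,34,-3.6)"
```

```text
a -3.5 pos [599.3 -64.8 130.5] turn units 0.02 shift units [0.46 5.93 3.86] q [-0.13  0.51  1.74 -0.    0.89  1.5 ] F [ 0.3  0.1 -0.2] w 19.5 g 30.0 t 42.0
```

>>> move_arm:
  steps:
    - [[0.063,0.9,0],0,1]
    - [[0.063,0.9,0],0,1]
    - [[0.063,0.9,0],0,1]
    - [[0.063,0.9,0],0,1]
    - [[0.063,0.9,0],0,1]
    - [[0.063,0.9,0],0,1]
    - [[0.063,0.55,0],0,1]
    - [[0,0,0.6],0,1]
    - [[0,0,0.6],0,1]
    - [[0,0,0],0,1]
    - [[0,0,0],0,1]

```text
t: 42.93
ee_pos: [600.7, -211.9, 99.6]
orientation: [-3.139, 0.098, 0.003]
ft_force: [-0.1, -0.7, -0.3]
width: 19.9
grasp_force: 30.0
```

Run:
```python
from h import *
togo(601.4,-213.5,34,-3.6)
I=cams.get_image("side");cv2.imwrite("pics/a6.png",cv2.resize(I["image"][130:280,290:490,::-1],(800,600),interpolation=cv2.INTER_CUBIC))
```

```text
a -3.6 pos [ 600.7 -211.9   99.6] turn units 0.01 shift units [0.03 0.06 2.63] q [-0.36  0.59  1.67  0.    0.88  1.28] F [-0.1 -0.7 -0.3] w 19.9 g 30.0 t 42.9
```

View pics/a6.png

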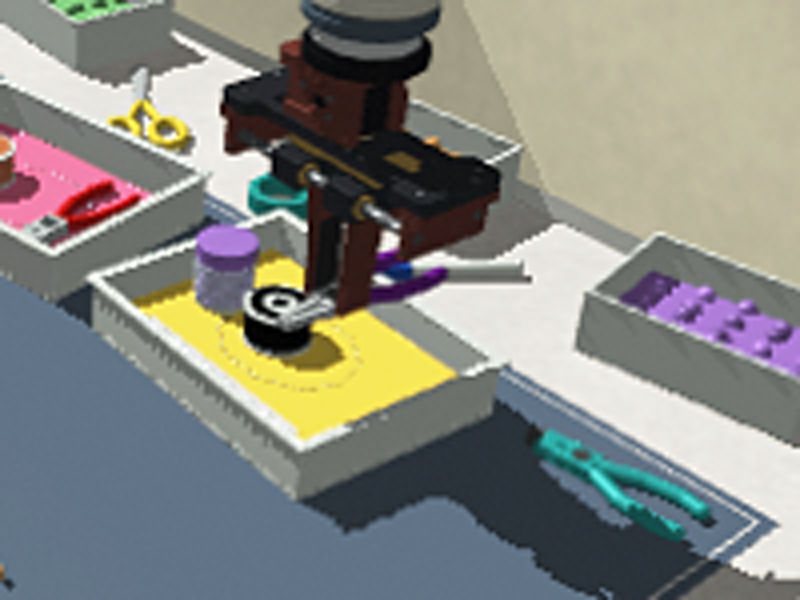

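The pliers are held level, jaws at about (300,310) and handles behind. The free right half of the yellow tub is below them. Lowering.

>>> move_arm:
  steps:
    - [[0.02,0.04,0.5],0,1]
    - [[0,0,0.7],0,1]
    - [[0,0,0.7],0,1]
    - [[0,0,0.5],0,1]
    - [[0,0,0.25],0,1]
    - [[0,0,0.1],0,1]
    - [[0,0,0],0,1]
    - [[0,0,0],0,1]

```text
t: 43.65
ee_pos: [602.6, -213.2, 32.0]
orientation: [3.14, -0.098, 0.001]
ft_force: [-0.4, 0.0, -0.5]
width: 19.7
grasp_force: 30.0
```

>>> move_arm:
  steps:
    - [[0,0,0.03],0,1]
    - [[0,0,0],0,1]

```text
t: 43.82
ee_pos: [602.5, -213.2, 31.4]
orientation: [3.14, -0.099, 0.002]
ft_force: [-0.6, 0.5, -0.8]
width: 19.5
grasp_force: 30.0
```

>>> move_arm:
  steps:
    - [[0,0,0.05],0,1]
    - [[0,0,0.04],0,1]
    - [[0,0,0],0,1]

```text
t: 44.07
ee_pos: [602.0, -213.0, 28.4]
orientation: [-3.14, 0.099, -0.0]
ft_force: [-0.7, -0.2, -0.4]
width: 19.4
grasp_force: 30.0
```

>>> move_arm:
  steps:
    - [[0,0,0.05],0,1]
    - [[0,0,0.02],0,1]
    - [[0,0,0],0,1]

```text
t: 44.32
ee_pos: [602.0, -213.0, 26.8]
orientation: [3.14, -0.099, -0.0]
ft_force: [-1.2, 0.1, 2.3]
width: 19.6
grasp_force: 30.0
```

Contact, so I release and back off.

>>> move_arm:
  steps:
    - [[0,0,0],0,0.8]
    - [[0,0,0],0,0.6]
    - [[0,0,0],0,0.6]
    - [[0,0,0],0,0.6]
    - [[0,0,0],0,0.6]
    - [[0,0,-0.2],0,0.6]
    - [[0,0,-0.4],0,0.6]
    - [[0,0,-0.8],0,0.6]
    - [[0,0,-1],0,0.6]
    - [[0,0,-1],0,0.6]
    - [[0,0,-1],0,0.6]
    - [[0,0,-1],0,0.6]
    - [[-1,0,-0.5],0,0.6]
    - [[-1,0.5,0],0,0.6]
    - [[-1,0.5,0],0,0.6]
    - [[-1,0.5,0],0,0.6]
    - [[-1,0.5,0],0,0.6]
    - [[-1,0.5,0],0,0.6]
    - [[0,0,0],0,0.6]
    - [[0,0,0],0,0.6]

```text
t: 45.98
ee_pos: [447.8, -266.5, 175.2]
orientation: [3.139, -0.102, 0.002]
ft_force: [-0.4, 0.0, -0.3]
width: 35.1
grasp_force: 0.0
```

Run:
```python
from h import *
togo(450,-270,150,-3.6)
I=cams.get_image("side")["image"][110:290,190:450,::-1];T=cams.get_image("top")["image"][110:300,90:490,::-1]
cv2.imwrite("pics/a7.png",cv2.resize(I,(800,554),interpolation=cv2.INTER_CUBIC));cv2.imwrite("pics/a8.png",cv2.resize(T,(800,380),interpolation=cv2.INTER_CUBIC))
```

```text
a -3.7 pos [ 447.8 -266.5  175.2] turn units -0.02 shift units [0.1  0.13 1.01] q [-0.56  0.34  1.9   0.    0.91  1.08] F [-0.4  0.  -0.3] w 35.1 g 0.0 t 46.0
```

View pics/a7.png

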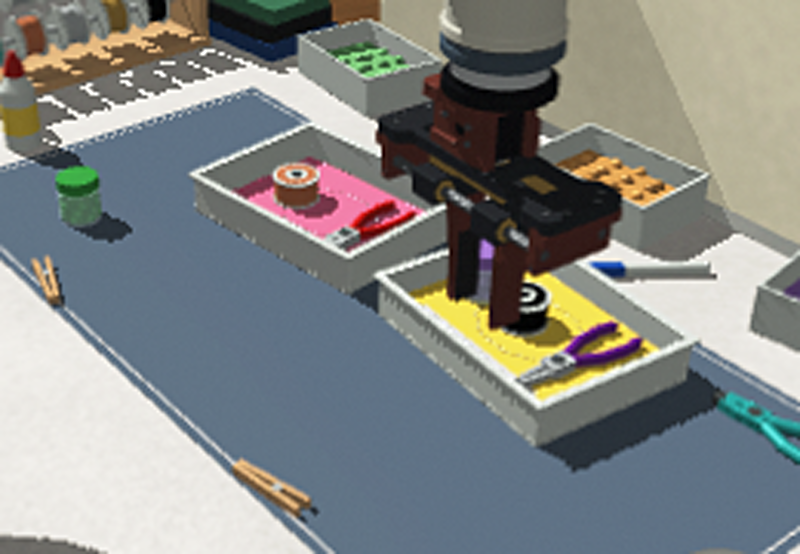

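View pics/a8.png

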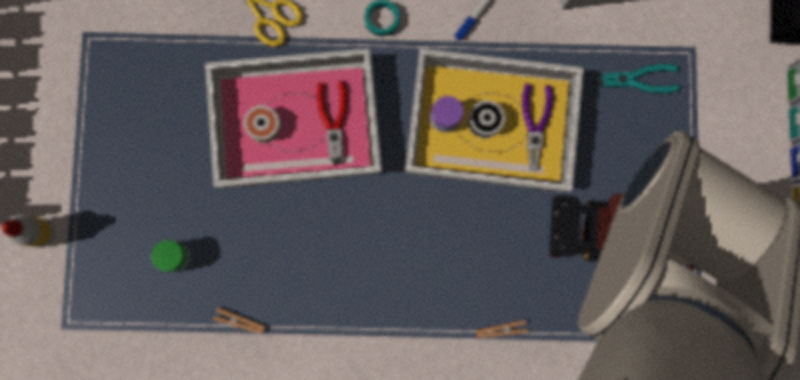

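The copper reel (262,122) and red cutters (335,120) are in the pink tub. The lilac jar (448,113), black reel (487,118) and purple pliers (537,125) are in the yellow tub. All are separate and flat, so I hand in.

```bash
python3 -c "
from workcell import ctrl
print(ctrl.close_job())"
```

```text
the job is handed in; nothing more can be done
None
```

I handed the job in at about 46 s of the 128 s allowed: in the last pictures both kits lie flat and separate in the right tubs, and the green jar and glue stand where they were; the mug was out of frame there, but the arm never went near it. The hand-in gave no verdict.

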